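Park the tube rotator with its tube cap-up

TASK

The tube rotator has finished its run and must be parked so that the sample drains out of the cap before the tube is opened. First switch it off by pressing down the raised right half of the rocker on top of its housing, and only then turn the wheel by hand, gently pushing one spoke after another with the fingertips (from either side), until the spoke with the tube points straight up, cap on top. Grasp nothing, keep off the tube and its cap so that the tube stays put in its clip, do not shove or lift the rotator, and leave everything else on the bench where it is.

Things in the scene. Friction and masses are not known exactly. Their poses are not given: they have to be found in the camera images.
- rotator: Heavy (3.8 kg), not fixed. White housing 110 (x) x 160 (y) x 195 mm high on an aluminium footplate 14 mm high that reaches 155 mm ahead of the origin. Origin: on the bench under the housing's centre; z up, x to the machine's back (away from the robot), y to the robot's left. Axle along x, 155 mm up; spokes' middle plane at x = -100, housing front at x = -55 mm: 36 mm free behind the spokes.
- wheel: Grey hub (64 mm across) with six open spokes, 60 degrees apart, no rim. Spoke: bar 12 mm wide, 18 mm deep (x = -9 to +9), ending 120 mm from the axle, with a small tube clip in front (to x = -52, 63 to 81 mm from the axle). Origin: on the axle, mid-depth; x along the axle to the back, z outward along the tube's spoke (up = done). Turns either way, no stops within a turn.
- wheel_hub (a point): Centre of the wheel, same point and axes as wheel. The wheel has dry friction of about 0.12 N m (1.3 N at 90 mm from the axle): it stops at once and stays where it is left. It starts with the tube in the lower part, 110 to 180 degrees from upright, to either side.
- tube: The only tube on the wheel: milky white, conical, 22 mm in diameter, with a ribbed white cap 27 mm in diameter. Friction (6 N) holds it in the clip before its spoke, axis 37 mm in front of the spokes' middle plane; 14 mm lie between spoke front and cap, so that spoke may be pushed too. Origin: the tip, 36 mm from the axle; z along the tube to the cap, whose end is 134 mm from the axle.
- rocker (a joint): Black see-saw switch on the housing's top, 44 mm (left-right) x 26 mm; stiff, stays where it is left. -0.2 rad: on, right half (robot's right, -y) stands up; +0.2 rad: off, right half level. Pivot on the rotator at x = 0, y = -36 mm, 199 mm above the bench. A timer knob, 18 mm high, stands left of it at y = +36 mm.
- rocker_press (a point): Point on the top face of the rocker's right half, 15 mm from the pivot, where to press straight down; it sinks about 6 mm from on to off, under 2 to 3 N, and then stops.
- beaker: Bystander: clear beaker 70 mm in diameter, 92 mm high, to the left of the rotator. Origin: centre of its underside.
- bottle_redcap: Bystander: small bottle 35 mm in diameter, 74 mm high, to the right of the rotator's housing. Origin: centre of its underside.
- bottle_drop: Bystander: small bottle 42 mm in diameter, 96 mm high, to the right of the wheel. Origin: centre of its underside.
- reservoir: Bystander: clear reservoir dish 78 x 133 x 28 mm, on the left. Origin: centre of its underside.
- vial_brown: Bystander: brown vial 34 mm in diameter, 80 mm high, on the left. Origin: centre of its underside.

How it is judged:
On the way:
1. the rotator is switched off: the rocker's right half is down (value of joint rocker above 0.12 rad), for 0.1 s.
At the end, for the whole second after the job is handed in: The rocker is off (over 0.12 rad), the tube stands cap-up within 0.1 rad (about 6 degrees) of vertical and the wheel is at rest, the tube has not slipped in its clip by more than about 4 mm, and the rotator stands flat on the bench (value of joint rocker above 0.12 rad and angle between tube's own z axis and vertical below 0.1 rad and angular speed of wheel below 0.05 rad/s and distance between tube and wheel between 0.0488 and 0.0546 m and angle between rotator's own z axis and vertical below 0.02 rad); the robot touches nothing.
It fails at once if the wheel is pushed while the rotator is still switched on (value of joint rocker below 0.05 rad and contact force between any of the arm, the fingers and wheel above 1 N).
It fails at once if the tube itself is pushed or held (over 2 N) (contact force between any of the arm, the fingers and tube above 2 N).
It fails at once if a spoke is pinched or shoved hard (over 25 N) (contact force between the fingers and wheel above 25 N).
It fails at once if the rotator is shoved along (over 25 mm), tipped or lifted (distance of rotator from where it was at the start of the episode above 0.025 m or angle between rotator's own z axis and vertical above 0.06 rad or height (world z) of rotator above 0.008 m).
It fails at once if a bystander is moved by more than 20 mm or lifted (distance of any of beaker, bottle_redcap, bottle_drop, reservoir, vial_brown from where it was at the start of the episode above 0.02 m).
It also fails if it takes over 58 s, if anything falls off the work surface, if the arm or the gripper's body presses on something with over 40 N, if the wrist force passes 120 N, or if a joint passes its speed limit or range.

ROBOT

A 6-joint arm with a two-finger parallel gripper is mounted at the origin on the work surface; the furniture and walls round the work are solid. World frame = base frame: x ahead of the robot, y to its left, z up, the work surface at z = 0. Lengths are in m, angles in rad, forces in N, time in s.
With the tool pointing down it reaches from about 0.375 to 0.9 m from the base axis. Payload 3.1 kg.
Tool frame: the origin (TCP) lies at the very end of the fingers, on their centre line; the grasp point (between the pads) lies 19 mm behind it (robot.grip_depth is the distance from the TCP to the grasp point, in m); z points along the fingers, y is the direction in which the jaws open and shut (so a half turn about z gives the same grasp; the last joint's range is limited). The gripper opens to 87 mm and grips with 3 to 60 N. Pads are 19 mm wide; open, the fingers measure 117 mm over their backs; the gripper's body (75 mm by 190 mm) begins 51 mm behind the grasp point.
Start: joints at [0.994, 0.527, 1.433, -0, 1.181, -0.178], TCP at [0.243, 0.576, 0.223] pointing down, gripper open.
Joint ranges: [-3.08, 3.08], [-0.75, 2.2], [0.22, 2.44], [-1.43, 4.57], [0, 2.65], [-2.85, 2.85]. Speed limits (rad/s): [2.79, 2.79, 3.14, 3.14, 3.14, 3.14].

INTERFACE

Orientations are given as a unit quaternion [x, y, z, w].
In Python, from rig import robot gives the robot as it stands.
- The arm moves only by the tool drive_tool, never from a script. Its argument "series" is a list of rows, each a list of 7 numbers: the shift along the tool's x, y, z in m, then the turn, a rotation vector about the tool's x, y, z in degrees, then the opening, from 0 (shut) to 1 (fully open). A call has 1 to 5 rows; each row shifts and turns the commanded pose from where the row before left it, along the tool's axes as they then stand; what a row does not reach is not made up. A row lasts 1/8 s, in which the tool goes at most 62.5 mm and 10.7 degrees, less where a joint would pass 70% of its speed; a pose out of reach is approached as far as the arm can. A call is refused whole if a number of a shift passes 0.0625 or a number of a turn 10.7, either way. A call with a gripper value outside its range is refused whole. The fingers move at their own pace and stop on an object; "squeeze" is the grip in N (left out, the last holds). Time passes only in rows, so rows that do not move let the fingers close. It gives the time, the measured TCP pose, the force and the opening at its end, in the units of the state.
- robot.get_obs(): the state, without advancing time (a new reading comes with each control period).
- robot.camera(name): name is "side" or "top" or "wrist"; returns (picture, depth): 400x640x3 uint8, blue, green, red; 400x640 float32, m along the optical axis (not along the pixel's ray), 0 where there is no reading.
- robot.camera_model(name): a dict with "fx", "fy", "cx", "cy" (pixels), "R" (3x3) and "t" (3): a world point X has camera coordinates R X + t. Camera axes: x right, y down, z forward; pixel columns grow to the right and rows downward; lengths in m; the calibration is good to about 2 mm. A picture is of the moment at which its call begins: read the wrist's pose just before it. camera_model takes no time and is no camera call; for the wrist camera it gives the pose at the moment of the call.
- robot.hand_in(): hands the job in, once; it reports no verdict.
The state is a dict: "time": time; "q": joint angles; "joint_velocities": joint speeds; "joint_torque": joint torques, N m; "position": TCP position; "tool_rot": TCP orientation; "ft_force": force on the tool from outside, world axes, zero at the start; "moment": the same for the moment, N m; "grip_width": finger opening in m.
Only numpy, scipy, OpenCV 4.12 (cv2) and the standard library are available. Lean on these libraries where they do the work, as an engineer would, in place of code of your own. Each camera call takes 0.05 s, during which the arm holds its last target. There are 200 camera calls.

## Working session

There is one attempt and no reset: what is moved stays moved. The work goes in short steps, Python scripts to look and compute and a tool call to move; the robot and the scene stay as the last step left them, time stands still between calls to the robot, and variables do not carry over. Pictures are saved under pics/ and viewed, about 8 in all and at most 12, crops included, and the job is handed in when it is done.

Besides the shell and the picture viewer there is one more tool, called after "Request:" as name(argument=value, ...) on one line, values as JSON. drive_tool: Moves the arm, as the interface text tells. Its arguments: {"type":"object","properties":{"series":{"type":"array"},"squeeze":{"type":"number"}},"required":["series"]}

```bash
ls; mkdir -p pics; python3 - <<'E'
from rig import robot
import cv2,numpy as np
o=robot.get_obs();print(o)
for n in("side","top"):
    p,d=robot.camera(n);cv2.imwrite(f"pics/{n}0.png",p);np.save(f"{n}0.npy",d)
    m=robot.camera_model(n);print(n,m)
E
```

```text
pics
{'time': 0.0, 'q': array([ 9.93469804e-01,  5.28481411e-01,  1.43393069e+00,  1.46467555e-05,
        1.18137925e+00, -1.78513072e-01]), 'joint_velocities': array([ 0.00023517, -0.00043202,  0.00028975, -0.00091962,  0.00038087,
       -0.00040688]), 'joint_torque': array([ 8.67043600e-04, -4.40036738e+01, -1.76593137e+01,  6.33886806e-02,
        5.84114925e-02, -1.60375453e-04]), 'position': array([0.24226689, 0.57532757, 0.22155324]), 'tool_rot': array([ 1.98090460e-01,  9.80183126e-01, -1.01927354e-03, -4.11940483e-04]), 'ft_force': array([ 0.2251139 ,  0.52093297, -0.9133448 ]), 'moment': array([-0.04146506,  0.01456989, -0.02648684]), 'grip_width': 0.08722532341185832}
side {'fx': 420.02095880038064, 'fy': 420.02095880038064, 'cx': 321.1533566318185, 'cy': 201.50429274354508, 'R': array([[ 0.78543593, -0.61884944, -0.01075944],
       [-0.35927447, -0.44169365, -0.82208793],
       [ 0.50399628,  0.649563  , -0.56925887]]), 't': array([-0.37371053,  0.29507638,  1.01441238])}
top {'fx': 371.40578136129693, 'fy': 371.40578136129693, 'cx': 316.97688171814013, 'cy': 196.19000540286953, 'R': array([[-0.04786195, -0.99884882,  0.00320374],
       [-0.97190309,  0.04583027, -0.23087654],
       [ 0.23046394, -0.01416393, -0.97297778]]), 't': array([0.04106004, 0.5012578 , 1.07170331])}
```

View pics/side0.png

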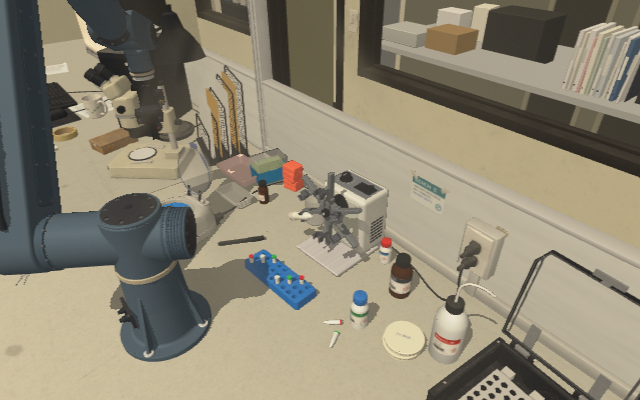

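View pics/top0.png

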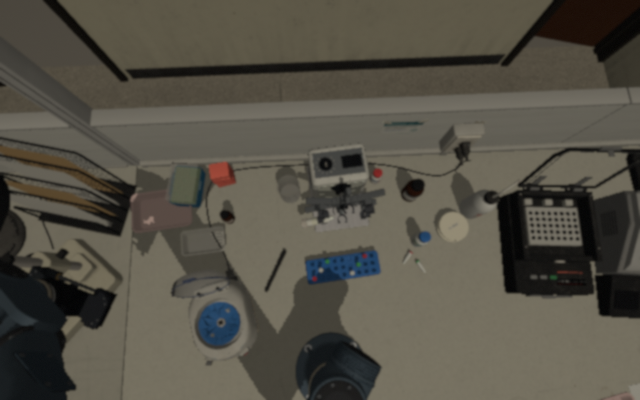

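```bash
cat > h.py <<'E'
import numpy as np
def pts(m,d):
    """world point per pixel from the depth picture"""
    v,u=np.mgrid[:d.shape[0],:d.shape[1]]
    c=np.dstack([(u-m["cx"])/m["fx"]*d,(v-m["cy"])/m["fy"]*d,d])
    return (c-m["t"])@m["R"]
def plane(m,u,v,z):
    """pixel ray onto world height z"""
    r=m["R"].T@np.array([(u-m["cx"])/m["fx"],(v-m["cy"])/m["fy"],1]);o=-m["R"].T@m["t"]
    return o+r*(z-o[2])/r[2]
def proj(m,X):
    c=m["R"]@np.asarray(X)+m["t"];return c[:2]/c[2]*[m["fx"],m["fy"]]+[m["cx"],m["cy"]]
E
python3 - <<'E'
import cv2,numpy as np
from rig import robot
from h import *
s=cv2.imread("pics/side0.png")[160:280,270:400];t=cv2.imread("pics/top0.png")[135:240,270:400]
s=cv2.resize(s,None,fx=4,fy=4,interpolation=cv2.INTER_CUBIC)[:, :]
t=cv2.resize(t,None,fx=5,fy=5,interpolation=cv2.INTER_CUBIC)
cv2.imwrite("pics/s1.png",s);cv2.imwrite("pics/t1.png",cv2.convertScaleAbs(t,alpha=1.6))
m=robot.camera_model("top");d=np.load("top0.npy");P=pts(m,d)
# housing top: z about 0.195
k=(abs(P[...,2]-.195)<.006)&(d>0)&(abs(P[...,1])<.3)&(P[...,0]<.9)
k=k.astype(np.uint8);n,l,st,c=cv2.connectedComponentsWithStats(k)
for i in range(1,n):
    if st[i,4]>100:
        q=P[l==i];print(st[i],np.median(q[:,2]),cv2.minAreaRect(q[:,:2].astype(np.float32)))
E
```

```text
[213 127 216  12 355] 0.1951180219327004 ((0.6498216986656189, -0.0006761252880096436), (0.5973302721977234, 0.007280412595719099), 89.89096069335938)
[ 308  143   60   42 1752] 0.19488263478459966 ((0.5601041913032532, -0.04202818125486374), (0.10502859950065613, 0.15377266705036163), 5.289403915405273)
[363 191  14  23 145] 0.1952105541981033 ((0.44764795899391174, -0.1207774206995964), (0.03359144926071167, 0.05883076414465904), 89.6650619506836)
```

View pics/s1.png

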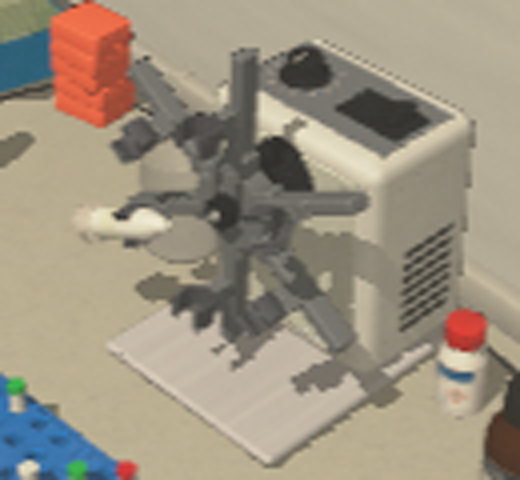

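View pics/t1.png

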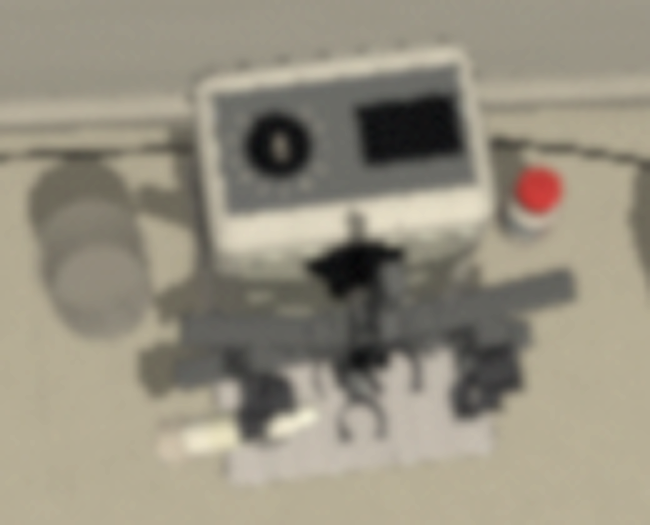

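```bash
cat >> h.py <<'E'
O=np.array([.5601,-.0420,0]);YAW=np.radians(5.3)
Rr=np.array([[np.cos(YAW),-np.sin(YAW),0],[np.sin(YAW),np.cos(YAW),0],[0,0,1]])
def loc(X): return (X-O)@Rr      # world -> rotator
def wor(X): return np.asarray(X)@Rr.T+O
def spokes(L):
    """spoke points -> phase mod 60 deg, angle from up towards +y"""
    y,z=L[:,1],L[:,2]-.155;r=np.hypot(y,z);k=(abs(L[:,0]+.1)<.014)&(r>.05)&(r<.125)
    a=np.degrees(np.arctan2(y,z))[k];return a
E
python3 - <<'E'
import cv2,numpy as np
from rig import robot
from h import *
for n in("side","top"):
    m=robot.camera_model(n);d=np.load(f"{n}0.npy");L=loc(pts(m,d));p=cv2.imread(f"pics/{n}0.png")
    k=d>0
    a=spokes(L[k]);h,_=np.histogram(a,np.arange(-180,181,10));print(n,len(a),dict(zip(range(-175,180,10),h)))
    ph=np.degrees(np.angle(np.exp(1j*np.radians(6*a)).mean()))/6;print("phase mod60",ph)
    hsv=cv2.cvtColor(p,cv2.COLOR_BGR2HSV)
    y,z=L[...,1],L[...,2]-.155;r=np.hypot(y,z)
    t=k&(abs(L[...,0]+.137)<.03)&(r<.15)&(p.min(-1)>(140 if n=="side" else 105))&(L[...,2]>.03)
    q=L[t];print("tube",len(q),q.mean(0),q.min(0),q.max(0))
    vv,uu=np.nonzero(t);print(uu.min(),uu.max(),vv.min(),vv.max())
    c=cv2.fitLine(q[:,1:].astype(np.float32),cv2.DIST_HUBER,0,.01,.01).ravel();print("dir",c,np.degrees(np.arctan2(q[:,1].mean(),q[:,2].mean()-.155)))
    # footplate front / housing front sanity
    f=k&(abs(L[...,1])<.07)&(abs(L[...,2]-.014)<.006)&(L[...,0]<-.06)&(L[...,0]>-.2);print("foot",L[f].min(0),L[f].max(0))
    s=k&(abs(L[...,0])<.012)&(abs(L[...,1]+.036)<.022)&(L[...,2]>.18);w=L[s];print("rocker",len(w),w[:,2].min(),w[:,2].max(),np.polyfit(w[:,1],w[:,2],1))
for b,z in(("side",.195),):
    m=robot.camera_model(b)
    for X in([0,36e-3,.213],[-.055,-.08,.195],[-.155,.08,.014]):print(proj(m,wor(X)))
E
```

```text
side 824 {-175: np.int64(87), -165: np.int64(0), -155: np.int64(0), -145: np.int64(0), -135: np.int64(0), -125: np.int64(34), -115: np.int64(170), -105: np.int64(0), -95: np.int64(0), -85: np.int64(0), -75: np.int64(0), -65: np.int64(78), -55: np.int64(48), -45: np.int64(0), -35: np.int64(0), -25: np.int64(0), -15: np.int64(18), -5: np.int64(168), 5: np.int64(0), 15: np.int64(0), 25: np.int64(0), 35: np.int64(0), 45: np.int64(8), 55: np.int64(134), 65: np.int64(0), 75: np.int64(0), 85: np.int64(0), 95: np.int64(0), 105: np.int64(1), 115: np.int64(53), 125: np.int64(1), 135: np.int64(0), 145: np.int64(0), 155: np.int64(0), 165: np.int64(0), 175: np.int64(24)}
phase mod60 -2.6228529954145223
tube 134 [-0.13921931  0.0726634   0.1237406 ] [-0.14771618  0.02678853  0.09920565] [-0.1184784   0.12047123  0.20469557]
289 312 189 218
dir [ 0.91224647 -0.40964177  0.07628699  0.12202832] 113.2771146739579
foot [-0.15272092 -0.06990343  0.00809985] [-0.06019253  0.06993073  0.0195769 ]
rocker 103 0.19482928952967957 0.2109499433795035 [-0.07477815  0.20011617]
top 640 {-175: np.int64(1), -165:
[... 412 characters left out ...]
82), 65: np.int64(0), 75: np.int64(0), 85: np.int64(0), 95: np.int64(0), 105: np.int64(0), 115: np.int64(96), 125: np.int64(0), 135: np.int64(0), 145: np.int64(0), 155: np.int64(0), 165: np.int64(0), 175: np.int64(21)}
phase mod60 -2.677975612070879
tube 88 [-0.13924453  0.07860369  0.12342657] [-0.14589187  0.03358584  0.10677378] [-0.13089818  0.11735379  0.14284854]
303 332 216 225
dir [ 0.93423676 -0.35665336  0.06164434  0.13058579] 111.88427800647233
foot [-0.18297363 -0.06994991  0.00810139] [-0.08282348  0.06967762  0.0198806 ]
rocker 146 0.193785568365234 0.21128987422223097 [-0.15820852  0.1975368 ]
[344.53430464 173.73265523]
[362.13854181 204.04888185]
[295.24220327 246.21893171]
```

Request:
drive_tool(series=[[0, 0, -0.035, 0, 0, -9.4, 0], [0, 0, -0.035, 0, 0, -9.4, 0], [0, 0, -0.035, 0, 0, -9.3, 0], [-0.017, -0.047, 0, 0, 0, 0, 0], [-0.017, -0.047, 0, 0, 0, 0, 0]], squeeze=10)

```text
time: 0.72
position: [0.2852, 0.4846, 0.3276]
tool_rot: [-0.047, 0.999, 0.0, 0.0]
ft_force: [1.0, 0.4, -0.6]
grip_width: 0.0454
```

Request:
drive_tool(series=[[-0.017, -0.047, 0, 0, 0, 0, 0], [-0.017, -0.047, 0, 0, 0, 0, 0], [-0.017, -0.047, 0, 0, 0, 0, 0], [-0.017, -0.047, 0, 0, 0, 0, 0], [-0.017, -0.047, 0, 0, 0, 0, 0]])

```text
time: 1.35
position: [0.3915, 0.2576, 0.3273]
tool_rot: [-0.046, 0.999, -0.0, -0.0]
ft_force: [-0.3, -0.1, -0.7]
grip_width: 0.0015
```

Request:
drive_tool(series=[[-0.017, -0.047, 0, 0, 0, 0, 0], [-0.017, -0.047, 0, 0, 0, 0, 0], [-0.017, -0.047, 0, 0, 0, 0, 0], [-0.017, -0.047, 0, 0, 0, 0, 0], [-0.017, -0.047, 0, 0, 0, 0, 0]])

```text
time: 1.98
position: [0.4976, 0.0315, 0.3272]
tool_rot: [-0.046, 0.999, 0.0, -0.0]
ft_force: [0.9, 0.1, 0.4]
grip_width: 0.0004
```

Request:
drive_tool(series=[[-0.017, -0.047, 0, 0, 0, 0, 0], [-0.017, -0.047, 0, 0, 0, 0, 0], [-0.017, -0.047, 0, 0, 0, 0, 0], [0, 0, 0, 0, 0, 0, 0], [0, 0, 0, 0, 0, 0, 0]])

```text
time: 2.6
position: [0.5604, -0.1023, 0.3268]
tool_rot: [-0.046, 0.999, 0.001, -0.001]
ft_force: [-0.7, -0.1, 0.2]
grip_width: 0.0006
```

```bash
cat >> h.py <<'E'
from scipy.spatial.transform import Rotation as Ro
def state(robot):
    o=robot.get_obs();M=Ro.from_quat(o["tool_rot"]).as_matrix()
    print("t",o["time"].round(2) if hasattr(o["time"],"round") else o["time"],"rot xyz",loc(o["position"]).round(4),"tool y yaw in rot deg",np.degrees(np.arctan2(*(Rr.T@M[:,1])[1::-1])).round(1),"tool z",M[:,2].round(3),"F",o["ft_force"].round(2),"w",o["grip_width"])
    return o,M
E
python3 - <<'E'
from rig import robot
from h import *
import cv2
o,M=state(robot);print(o["q"])
m=robot.camera_model("wrist");p,d=robot.camera("wrist");cv2.imwrite("pics/w1.png",p)
L=loc(pts(m,d));
k=(d>0)&(abs(L[...,0])<.05)&(abs(L[...,1])<.075)&(abs(L[...,2]-.2)<.02)
w=L[k];print(len(w))
dark=k&(p.max(-1)<50)&(L[...,1]<-.005)
w=L[dark];print(len(w),w.min(0) if len(w) else 0,w.max(0) if len(w) else 0)
E
```

```text
t 2.6 rot xyz [-0.0053 -0.0601  0.3268] tool y yaw in rot deg 89.9 tool z [-0.002  0.001 -1.   ] F [-0.67 -0.06  0.24] w 0.0006072723291923445
[-3.77041195e-01  3.48493819e-01  1.43594791e+00  5.28882230e-04
  1.35940166e+00 -2.03907825e+00]
12703
2015 [-0.01611808 -0.06567013  0.19513822] [ 0.01935358 -0.01018049  0.21204906]
```

View pics/w1.png

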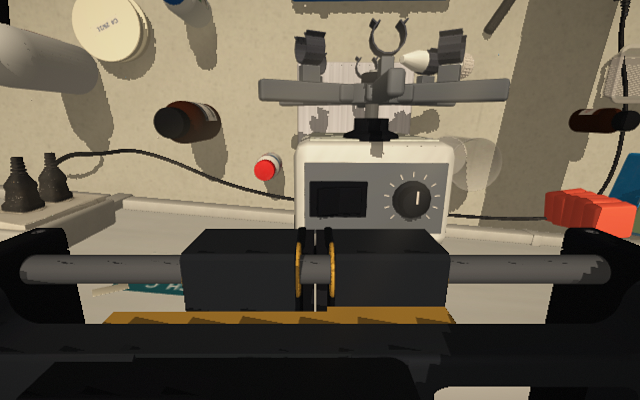

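Request:
drive_tool(series=[[-0.005, 0, 0.04, 0, 0, 0, 0], [0, 0, 0.04, 0, 0, 0, 0], [0, 0, 0.022, 0, 0, 0, 0], [0, 0, 0.004, 0, 0, 0, 0], [0, 0, 0, 0, 0, 0, 0]])

```text
time: 3.28
position: [0.5663, -0.1016, 0.2223]
tool_rot: [-0.046, 0.999, -0.0, 0.0]
ft_force: [0.4, 0.2, 0.8]
grip_width: 0.0005
```

Request:
drive_tool(series=[[0, 0, 0.004, 0, 0, 0, 0], [0, 0, 0.003, 0, 0, 0, 0], [0, 0, 0.003, 0, 0, 0, 0], [0, 0, 0, 0, 0, 0, 0]])

```text
time: 3.78
position: [0.5659, -0.1023, 0.2113]
tool_rot: [-0.046, 0.999, 0.0, -0.0]
ft_force: [0.4, -0.9, -0.6]
grip_width: 0.0004
```

Request:
drive_tool(series=[[0, 0, 0.003, 0, 0, 0, 0], [0, 0, 0.003, 0, 0, 0, 0], [0, 0, 0.003, 0, 0, 0, 0], [0, 0, 0, 0, 0, 0, 0]])

```text
time: 4.28
position: [0.5664, -0.1023, 0.2024]
tool_rot: [-0.046, 0.999, 0.0, 0.0]
ft_force: [0.9, -1.7, 1.8]
grip_width: 0.0007
```

Request:
drive_tool(series=[[0, 0, 0.002, 0, 0, 0, 0], [0, 0, 0.001, 0, 0, 0, 0], [0, 0, 0, 0, 0, 0, 0]])

```text
time: 4.65
position: [0.5665, -0.1024, 0.2021]
tool_rot: [-0.046, 0.999, -0.0, 0.001]
ft_force: [-2.2, -0.8, 14.0]
grip_width: 0.0007
```

Request:
drive_tool(series=[[0, 0, -0.04, 0, 0, 0, 0], [0, 0, -0.04, 0, 0, 0, 0], [0, 0, -0.04, 0, 0, 0, 0], [0, 0, 0, 0, 0, 0, 0]])

```text
time: 5.15
position: [0.5675, -0.1021, 0.3226]
tool_rot: [-0.046, 0.999, -0.001, 0.003]
ft_force: [0.5, 0.0, -0.1]
grip_width: 0.0004
```

```bash
python3 - <<'E'
from rig import robot
from h import *
import cv2
o,M=state(robot)
m=robot.camera_model("wrist");p,d=robot.camera("wrist");cv2.imwrite("pics/w2.png",p)
L=loc(pts(m,d))
# housing top (panel) box
k=(d>0)&(abs(L[...,2]-.196)<.004)&(abs(L[...,0])<.08)&(abs(L[...,1])<.1);w=L[k]
print("housing top",cv2.minAreaRect(w[:,:2].astype(np.float32)))
s=(d>0)&(abs(L[...,0])<.009)&(abs(L[...,1]+.036)<.02)&(abs(L[...,2]-.2)<.02);w=L[s]
print("rocker",len(w),np.polyfit(w[:,1]+.036,w[:,2],1))
for lo in np.arange(-.020,.02,.008):
    q=w[(w[:,1]+.036>lo)&(w[:,1]+.036<lo+.008)];print(round(lo+.004,3),np.median(q[:,2]).round(4))
a=spokes(L[d>0]);print(len(a),"phase",np.degrees(np.angle(np.exp(1j*np.radians(6*a)).mean()))/6)
m=robot.camera_model("side");p,d=robot.camera("side");a=spokes(loc(pts(m,d))[d>0]);print(len(a),"phase",np.degrees(np.angle(np.exp(1j*np.radians(6*a)).mean()))/6)
E
```

```text
t 5.15 rot xyz [ 0.0018 -0.0605  0.3226] tool y yaw in rot deg 90.0 tool z [ 0.006 -0.001 -1.   ] F [ 0.46  0.03 -0.14] w 0.00044417111227762046
housing top ((0.0010578706860542297, -0.003120534121990204), (0.15189386904239655, 0.10061492025852203), 89.0109634399414)
rocker 789 [0.2189828 0.2051786]
-0.016 0.2026
-0.008 0.2025
0.0 0.2039
0.008 0.2073
0.016 0.2097
5825 phase -4.153340172001239
821 phase -2.692114054218672
```

Request:
drive_tool(series=[[0, 0, 0, 0, 0, 10, 0], [0, 0, 0, 0, 0, 10, 0], [0, 0, 0, 0, 0, 10, 0], [0, 0, 0, 0, 0, 10, 0], [0, 0, 0, 0, 0, 10, 0]])

```text
time: 5.88
position: [0.5647, -0.1015, 0.3169]
tool_rot: [0.383, 0.924, 0.0, -0.003]
ft_force: [-1.2, -0.1, -1.1]
grip_width: 0.0007
```

Request:
drive_tool(series=[[0, 0, 0, 0, 0, 10, 0], [0, 0, 0, 0, 0, 10, 0], [0, 0, 0, 0, 0, 10, 0], [0, 0, 0, 0, 0, 10, 0], [0, 0, 0, 0, 0, 0, 0]])

```text
time: 6.5
position: [0.565, -0.1016, 0.3173]
tool_rot: [0.673, 0.739, -0.001, -0.002]
ft_force: [-0.4, 0.1, 0.5]
grip_width: 0.0007
```

Request:
drive_tool(series=[[0.03, -0.03, 0, 0, 0, 0, 0], [0.03, -0.03, 0, 0, 0, 0, 0], [0.025, -0.034, 0, 0, 0, 0, 0], [0, 0, 0, 0, 0, 0, 0], [0, 0, 0, 0, 0, 0, 0]])

```text
time: 7.12
position: [0.4652, -0.0264, 0.3193]
tool_rot: [0.673, 0.739, 0.0, 0.0]
ft_force: [0.2, -0.2, 0.0]
grip_width: 0.0006
```

```bash
python3 - <<'E'
from rig import robot
from h import *
import cv2
o,M=state(robot);print(o["q"])
p,d=robot.camera("wrist");cv2.imwrite("pics/w3.png",p)
E
```

```text
t 7.125 rot xyz [-0.0931  0.0243  0.3193] tool y yaw in rot deg 0.0 tool z [ 0. -0. -1.] F [ 0.16 -0.18  0.02] w 0.0005673390259792492
[-2.97273810e-01  1.93371607e-01  1.68237731e+00 -6.38459035e-05
  1.26543318e+00 -3.90624020e-01]
```

View pics/w3.png

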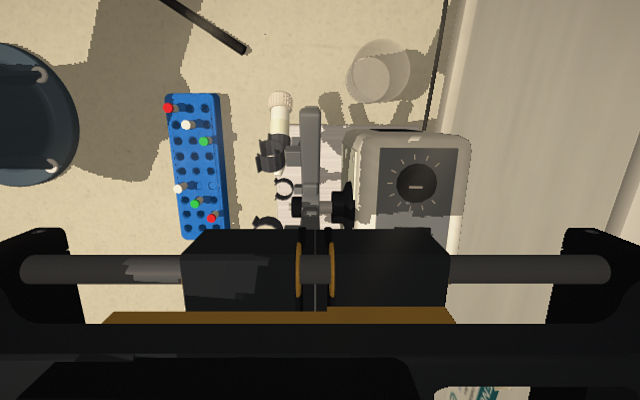

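Request:
drive_tool(series=[[0, 0, 0.035, 0, 0, 0, 0], [0, 0, 0.034, 0, 0, 0, 0], [0, 0, 0, 0, 0, 0, 0], [-0.007, 0, 0, 0, 0, 0, 0], [-0.007, 0, 0, 0, 0, 0, 0]])

```text
time: 7.8
position: [0.4674, -0.041, 0.2519]
tool_rot: [0.674, 0.739, 0.001, 0.001]
ft_force: [1.0, 1.9, -0.0]
grip_width: 0.0001
```

Request:
drive_tool(series=[[-0.006, 0, 0, 0, 0, 0, 0], [-0.006, 0, 0.001, 0, 0, 0, 0], [-0.008, 0, 0.001, 0, 0, 0, 0], [-0.008, 0, 0.002, 0, 0, 0, 0], [-0.008, 0, 0.003, 0, 0, 0, 0]])

```text
time: 8.43
position: [0.4694, -0.0767, 0.2435]
tool_rot: [0.674, 0.739, -0.0, 0.0]
ft_force: [1.1, 1.4, 2.7]
grip_width: 0.0002
```

```bash
cat >> h.py <<'E'
def phase(robot,n="side"):
    import cv2
    m=robot.camera_model(n);p,d=robot.camera(n);L=loc(pts(m,d));a=spokes(L[d>0])
    y,z=L[...,1],L[...,2]-.155;r=np.hypot(y,z)
    t=(d>0)&(abs(L[...,0]+.137)<.025)&(r<.15)&(r>.03)&(p.min(-1)>(140 if n=="side" else 105))&(L[...,2]>.04)
    q=L[t];print(n,len(a),"phase",(np.degrees(np.angle(np.exp(1j*np.radians(6*a)).mean()))/6).round(1),"tube",len(q),np.degrees(np.arctan2(q[:,1],q[:,2]-.155)).mean().round(1),q.mean(0).round(3));return p
E
python3 - <<'E'
from rig import robot
from h import *
state(robot);phase(robot);phase(robot,"top")
E
```

```text
t 8.425 rot xyz [-0.0935 -0.0262  0.2435] tool y yaw in rot deg -0.0 tool z [ 0. -0. -1.] F [1.08 1.43 2.74] w 0.000210163098080731
side 884 phase -24.8 tube 183 88.5 [-0.139  0.084  0.155]
top 82 phase -29.2 tube 66 88.9 [-0.135  0.126  0.157]
```

Request:
drive_tool(series=[[-0.0065, 0, 0.003, 0, 0, 0, 0], [-0.0075, 0, 0.0045, 0, 0, 0, 0], [-0.007, 0, 0.0045, 0, 0, 0, 0], [-0.007, 0, 0.005, 0, 0, 0, 0], [-0.006, 0, 0.005, 0, 0, 0, 0]])

```text
time: 9.15
position: [0.472, -0.11, 0.2209]
tool_rot: [0.674, 0.739, 0.0, -0.001]
ft_force: [-0.8, 1.6, 0.7]
grip_width: 0.0005
```

Request:
drive_tool(series=[[-0.005, 0, 0.006, 0, 0, 0, 0], [-0.005, 0, 0.007, 0, 0, 0, 0], [0, 0, 0, 0, 0, 0, 0]])

```text
time: 9.52
position: [0.4734, -0.1205, 0.208]
tool_rot: [0.674, 0.739, -0.0, 0.0]
ft_force: [-0.6, -0.0, 0.1]
grip_width: 0.0009
```

```bash
python3 - <<'E'
from rig import robot
from h import *
state(robot);phase(robot);phase(robot,"top")
E
```

```text
t 9.525 rot xyz [-0.0935 -0.0701  0.208 ] tool y yaw in rot deg -0.1 tool z [-0. -0. -1.] F [-0.56 -0.01  0.11] w 0.0008964392526636265
side 758 phase 3.0 tube 240 53.4 [-0.138  0.072  0.206]
top 233 phase -3.9 tube 0 nan [nan nan nan]h.py:31: RuntimeWarning: Mean of empty slice.
  q=L[t];print(n,len(a),"phase",(np.degrees(np.angle(np.exp(1j*np.radians(6*a)).mean()))/6).round(1),"tube",len(q),np.degrees(np.arctan2(q[:,1],q[:,2]-.155)).mean().round(1),q.mean(0).round(3));return p
  ret = ret.dtype.type(ret / rcount)
  ret = um.true_divide(
```

Request:
drive_tool(series=[[0, 0, -0.04, 0, 0, 0, 0], [0, 0, -0.04, 0, 0, 0, 0], [0, 0, -0.035, 0, 0, 0, 0], [0.03, 0, 0, 0, 0, 0, 0], [0.03, 0, 0, 0, 0, 0, 0]])

```text
time: 10.25
position: [0.4683, -0.0599, 0.3246]
tool_rot: [0.674, 0.738, 0.001, 0.002]
ft_force: [-0.3, 0.3, -0.1]
grip_width: 0.0006
```

Request:
drive_tool(series=[[0.03, 0, 0, 0, 0, 0, 0], [0.013, 0, 0, 0, 0, 0, 0], [0, 0, 0, 0, 0, 0, 0]])

```text
time: 10.62
position: [0.4641, -0.017, 0.3238]
tool_rot: [0.673, 0.739, -0.0, 0.001]
ft_force: [-0.8, -0.4, 0.1]
grip_width: 0.0005
```

```bash
python3 -W ignore - <<'E'
from rig import robot
from h import *
state(robot);phase(robot);phase(robot,"top")
E
```

```text
t 10.625 rot xyz [-0.0933  0.0337  0.3238] tool y yaw in rot deg 0.1 tool z [ 0.001 -0.001 -1.   ] F [-0.82 -0.36  0.09] w 0.0004843937845542403
side 817 phase -0.3 tube 239 53.3 [-0.138  0.072  0.206]
top 123 phase 2.1 tube 0 nan [nan nan nan]
```

Request:
drive_tool(series=[[0, 0, 0.037, 0, 0, 0, 0], [0, 0, 0.037, 0, 0, 0, 0], [-0.009, 0, 0, 0, 0, 0, 0], [-0.008, 0, 0, 0, 0, 0, 0], [-0.007, 0, 0, 0, 0, 0, 0]])

```text
time: 11.35
position: [0.4672, -0.0422, 0.2508]
tool_rot: [0.674, 0.738, 0.001, 0.001]
ft_force: [1.2, 1.2, -0.8]
grip_width: 0.0004
```

Request:
drive_tool(series=[[-0.006, 0, 0, 0, 0, 0, 0], [-0.006, 0, 0.001, 0, 0, 0, 0], [-0.008, 0, 0.001, 0, 0, 0, 0], [-0.008, 0, 0.002, 0, 0, 0, 0], [-0.008, 0, 0.003, 0, 0, 0, 0]])

```text
time: 11.98
position: [0.4697, -0.0777, 0.2425]
tool_rot: [0.674, 0.739, 0.0, 0.0]
ft_force: [0.8, 1.0, 1.8]
grip_width: 0.0001
```

Request:
drive_tool(series=[[-0.0065, 0, 0.003, 0, 0, 0, 0], [-0.0075, 0, 0.0045, 0, 0, 0, 0], [-0.007, 0, 0.0045, 0, 0, 0, 0], [-0.006, 0, 0.005, 0, 0, 0, 0], [0, 0, 0, 0, 0, 0, 0]])

```text
time: 12.6
position: [0.4713, -0.1043, 0.2248]
tool_rot: [0.674, 0.739, -0.001, -0.001]
ft_force: [-0.7, 0.4, 1.3]
grip_width: 0.0006
```

```bash
python3 -W ignore - <<'E'
from rig import robot
from h import *
state(robot);phase(robot);phase(robot,"top")
E
```

```text
t 12.6 rot xyz [-0.0942 -0.0539  0.2248] tool y yaw in rot deg -0.1 tool z [-0.002  0.    -1.   ] F [-0.68  0.38  1.33] w 0.0006081071029272443
side 688 phase 16.8 tube 125 6.3 [-0.141  0.013  0.233]
top 211 phase 10.4 tube 3 83.0 [-0.133  0.082  0.165]
```

Request:
drive_tool(series=[[-0.005, 0, 0.0045, 0, 0, 0, 0], [-0.005, 0, 0.0045, 0, 0, 0, 0], [0, 0, 0, 0, 0, 0, 0]])

```text
time: 13.08
position: [0.4726, -0.1142, 0.2161]
tool_rot: [0.674, 0.739, -0.0, -0.0]
ft_force: [0.1, -0.2, -0.7]
grip_width: 0.0005
```

```bash
python3 -W ignore - <<'E'
from rig import robot
from h import *
import cv2
state(robot);p=phase(robot);phase(robot,"top")
cv2.imwrite("pics/s4.png",cv2.resize(p[130:290,250:410],None,fx=3.7,fy=3.7,interpolation=cv2.INTER_CUBIC))
E
```

```text
t 13.075 rot xyz [-0.0938 -0.0638  0.2161] tool y yaw in rot deg -0.1 tool z [-0.001  0.    -1.   ] F [ 0.07 -0.19 -0.74] w 0.0004674747544924543
side 733 phase 9.5 tube 74 -0.8 [-0.141  0.001  0.221]
top 269 phase 2.8 tube 5 75.1 [-0.133  0.079  0.176]
```

View pics/s4.png

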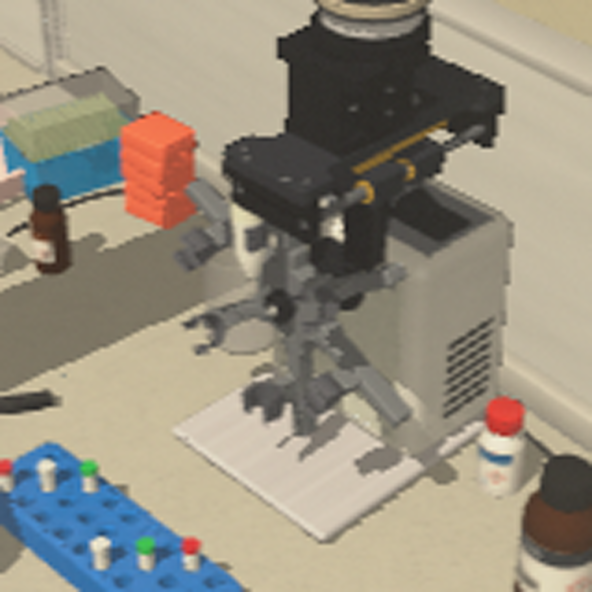

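Request:
drive_tool(series=[[0, 0, -0.035, 0, 0, 0, 0], [0, 0, -0.04, 0, 0, 0, 0], [0, 0, -0.04, 0, 0, 0, 0], [-0.02, 0, -0.04, 0, 0, 0, 0], [-0.03, 0, 0, 0, 0, 0, 0]])

```text
time: 13.8
position: [0.4792, -0.1648, 0.3758]
tool_rot: [0.673, 0.739, 0.001, 0.005]
ft_force: [0.8, -0.4, -0.8]
grip_width: 0.0005
```

Request:
drive_tool(series=[[-0.04, 0, 0, 0, 0, 0, 0], [-0.04, 0, 0, 0, 0, 0, 0], [0, 0, 0, 0, 0, 0, 0]])

```text
time: 14.18
position: [0.4848, -0.2462, 0.3713]
tool_rot: [0.675, 0.738, -0.0, 0.001]
ft_force: [-0.8, -0.1, -1.3]
grip_width: 0.0009
```

```bash
python3 -W ignore - <<'E'
from rig import robot
from h import *
import cv2
state(robot);p=phase(robot);phase(robot,"top");q=phase(robot,"wrist")
f=lambda a:cv2.resize(a,(400,400),interpolation=cv2.INTER_CUBIC)
cv2.imwrite("pics/s5.png",np.hstack([f(p[140:270,270:400]),f(q[:230,200:430])]))
E
```

```text
t 14.175 rot xyz [-0.0938 -0.1964  0.3713] tool y yaw in rot deg -0.2 tool z [ 0.    -0.001 -1.   ] F [-0.79 -0.09 -1.25] w 0.000884569332526495
side 777 phase 6.2 tube 218 1.4 [-0.14   0.004  0.256]
top 597 phase 6.0 tube 174 -0.9 [-0.138  0.009  0.232]
wrist 1608 phase 9.0 tube 56 -96.2 [-0.128 -0.052  0.133]
```

View pics/s5.png

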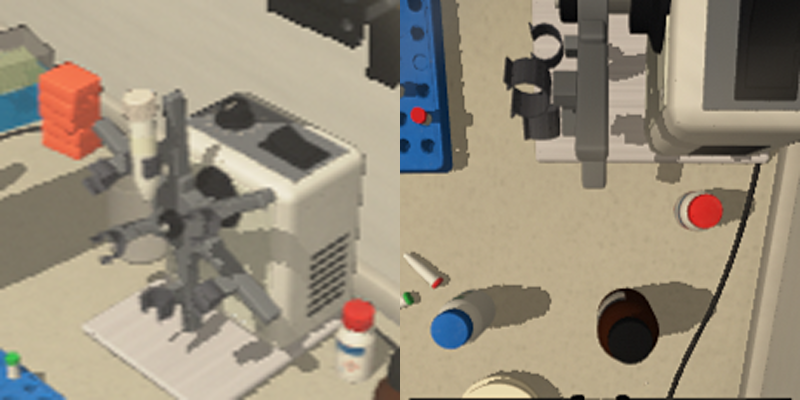

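Request:
drive_tool(series=[[0.045, 0, 0, 0, 0, 0, 0], [0.045, 0, 0, 0, 0, 0, 0], [0.041, 0, 0, 0, 0, 0, 0], [0, 0, 0.04, 0, 0, 0, 0], [0, 0, 0.04, 0, 0, 0, 0]])

```text
time: 14.95
position: [0.4727, -0.111, 0.2917]
tool_rot: [0.673, 0.74, 0.0, 0.001]
ft_force: [-0.3, 0.3, -0.7]
grip_width: 0.0005
```

Request:
drive_tool(series=[[0, 0, 0.04, 0, 0, 0, 0], [0, 0, 0.02, 0, 0, 0, 0], [0, 0, 0, 0, 0, 0, 0]])

```text
time: 15.32
position: [0.4714, -0.1113, 0.2305]
tool_rot: [0.673, 0.739, -0.0, -0.002]
ft_force: [-0.5, -1.4, -0.4]
grip_width: 0.0005
```

```bash
python3 -W ignore - <<'E'
from rig import robot
from h import *
state(robot)
E
```

```text
t 15.325 rot xyz [-0.0948 -0.0608  0.2305] tool y yaw in rot deg 0.0 tool z [-0.003  0.002 -1.   ] F [-0.48 -1.38 -0.41] w 0.0005085670971420863
```

Go to (-0.0700, 0.2077) in steps, then retract.

Request:
drive_tool(series=[[-0.003, 0, 0.009, 0, 0, 0, 0], [-0.002, 0, 0.005, 0, 0, 0, 0], [-0.002, 0, 0.005, 0, 0, 0, 0], [-0.002, 0, 0.004, 0, 0, 0, 0], [0, 0, 0, 0, 0, 0, 0]])

```text
time: 15.95
position: [0.4734, -0.122, 0.2083]
tool_rot: [0.674, 0.739, -0.0, -0.0]
ft_force: [-0.1, 0.6, -0.2]
grip_width: 0.0006
```

Request:
drive_tool(series=[[0, 0, -0.035, 0, 0, 0, 0], [0, 0, -0.04, 0, 0, 0, 0], [0, 0, -0.04, 0, 0, 0, 0], [-0.02, 0, -0.04, 0, 0, 0, 0], [-0.03, 0, 0, 0, 0, 0, 0]])

```text
time: 16.58
position: [0.4796, -0.1724, 0.3674]
tool_rot: [0.673, 0.739, 0.001, 0.004]
ft_force: [-0.2, -0.3, -0.5]
grip_width: 0.0004
```

Request:
drive_tool(series=[[-0.04, 0, 0, 0, 0, 0, 0], [-0.04, 0, 0, 0, 0, 0, 0], [0, 0, 0, 0, 0, 0, 0]])

```text
time: 16.95
position: [0.4853, -0.2538, 0.363]
tool_rot: [0.675, 0.738, -0.0, -0.0]
ft_force: [-0.1, 0.0, 0.3]
grip_width: 0.0007
```

```bash
python3 -W ignore - <<'E'
from rig import robot
from h import *
import cv2
state(robot)
for n in("side","top"):
    p=phase(robot,n);m=robot.camera_model(n);_,d=robot.camera(n);L=loc(pts(m,d));cv2.imwrite(f"pics/{n}6.png",p)
    # front faces only
    F=L[(d>0)&(L[...,0]<-.104)&(L[...,0]>-.114)];a=spokes(F)
    print(n,"front",len(a),np.degrees(np.angle(np.exp(1j*np.radians(6*a)).mean()))/6)
    y,z=L[...,1],L[...,2]-.155
    for lo,hi in((60,85),(85,100),(100,118)):   # upright spoke: y extent by height
        k=(d>0)&(abs(y)<.03)&(z>lo/1e3)&(z<hi/1e3)&(abs(L[...,0]+.1)<.013);
        k2=(d>0)&(abs(y)<.03)&(z>lo/1e3)&(z<hi/1e3)&(L[...,0]<-.118)&(L[...,0]>-.16)
        for t,q in(("spoke",k),("tube",k2)):
            if q.sum():print(t,lo,q.sum(),np.percentile(y[q],[3,97]).round(4),y[q].mean().round(4))
m=robot.camera_model("top");d=robot.camera("top")[1];w=loc(pts(m,d));k=(d>0)&(abs(w[...,2]-.196)<.004)&(abs(w[...,0])<.08)&(abs(w[...,1])<.1)
print(cv2.minAreaRect(w[k][:,:2].astype(np.float32)))
E
```

```text
t 16.95 rot xyz [-0.094 -0.204  0.363] tool y yaw in rot deg -0.2 tool z [-0.001 -0.    -1.   ] F [-0.13  0.03  0.32] w 0.0007258467335176816
side 807 phase -0.2 tube 203 -3.5 [-0.14  -0.006  0.258]
side front 266 -0.47899961173455186
spoke 60 63 [-0.0095 -0.0005] -0.007
tube 60 90 [-0.0154  0.0091] -0.0069
spoke 85 34 [-0.0103 -0.0022] -0.0074
tube 85 44 [-0.0142  0.0018] -0.0085
spoke 100 42 [-0.01   -0.0005] -0.0068
tube 100 50 [-0.0145  0.0015] -0.0085
top 589 phase -0.3 tube 159 -6.2 [-0.138 -0.003  0.24 ]
top front 213 0.0032585289211238436
spoke 60 19 [-0.0045  0.0058] 0.0023
tube 60 28 [-0.0117  0.0128] 0.0049
spoke 85 8 [-0.0028  0.0058] 0.0029
tube 85 11 [-0.0043  0.011 ] 0.0042
spoke 100 21 [-0.0053  0.0055] 0.0021
tube 100 4 [-0.0102  0.0087] -0.0016
((0.0002744533121585846, -7.396936416625977e-05), (0.15114125609397888, 0.10347232967615128), 88.91004180908203)
```

```bash
python3 -W ignore - <<'E'
from rig import robot
from h import *
m=robot.camera_model("top");d=robot.camera("top")[1];L=loc(pts(m,d))
w=L[(d>0)&(abs(L[...,0])<.009)&(abs(L[...,1]+.036)<.02)&(abs(L[...,2]-.2)<.02)];print("rocker slope",np.polyfit(w[:,1],w[:,2],1)[0])
phase(robot);state(robot)
print(robot.hand_in())
E
```

```text
rocker slope 0.21171578469906296
side 801 phase -0.2 tube 202 -3.6 [-0.14  -0.006  0.258]
t 17.3 rot xyz [-0.0937 -0.2005  0.3637] tool y yaw in rot deg 0.0 tool z [-0.  0. -1.] F [0.32 0.19 0.43] w 0.00025768507883617214
the job is handed in; nothing more can be done
None
```

I switched the rotator off, turned the wheel until the tube stood cap-up, and handed the job in at 17.3 s. The interface reports no verdict, so these are my own last checks.

- **Switch:** I pressed the rocker's right half down before touching the wheel. Its measured slope went from about -0.16 to +0.21, which is off.
- **Wheel:** I turned it by pushing two bare spokes in turn from the left, finishing with a small trim push on the second one.
- **Tube angle:** the spoke angle fits from the side and top cameras, and the spoke's straightness with height, put the tube spoke within about 0.5° of vertical. The rough centre-of-tube estimate disagreed, at -3.5° (side) and -6° (top). I discounted it because it had read about 4–6° low throughout: the camera sees only one side of the tube.
- **Rotator:** its housing had not measurably moved (under 1 mm).
- **Forces:** the wrist force readings while turning the wheel were only a few newtons.
- **At hand-in:** the gripper stood clear, about 20 cm to the right of the wheel and above it. I did not measure tube slip or the bystanders' positions separately. The gripper came close to the tube, but I saw no sign of contact with it or with any bystander.

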